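# Make up two tea trays

### The job

Two tea orders are going out: put the two clear chai glasses and the steel sugar pot on the round steel tray, and the green chai glass and the orange spice tin on the blue tray. Set each thing down, do not drop it, so that it stands upright on the flat of its tray and touches nothing else standing there. Leave the amber glass and the saucepan where they are.

Things in the scene. Friction and masses are not known exactly. Their poses are not given: they have to be found in the camera images.
- glass_clear_1: One of two alike clear, faintly bluish cutting-chai glass, hollow and fluted, 80 high, outside diameter 43 at the foot, 56 at height 46 and 58 at the rim (nearly straight-sided above 46), wall 3, bottom 8 thick, about 110 g. Origin: centre of its underside; z up. The two clear glasses are interchangeable.
- glass_clear_2: The other clear, faintly bluish cutting-chai glass, hollow and fluted, 80 high, outside diameter 43 at the foot, 56 at height 46 and 58 at the rim (nearly straight-sided above 46), wall 3, bottom 8 thick, about 110 g. Origin: centre of its underside; z up.
- glass_green: Green cutting-chai glass, hollow and fluted, 80 high, outside diameter 43 at the foot, 56 at height 46 and 58 at the rim (nearly straight-sided above 46), wall 3, bottom 8 thick, about 110 g. Origin: centre of its underside; z up.
- glass_amber: Brown-amber cutting-chai glass, hollow and fluted, 80 high, outside diameter 43 at the foot, 56 at height 46 and 58 at the rim (nearly straight-sided above 46), wall 3, bottom 8 thick, about 110 g. Origin: centre of its underside; z up. Not wanted today: it stays in its place among the stock.
- sugar_pot: Small round steel sugar pot with its lid on (one solid piece): diameter 59 up to height 40, lid diameter 61 from 40 to 52, then a low dome to 58 and a black knob (diameter 16) up to 69; about 160 g. Origin: centre of its underside; z up.
- spice_tin: Closed orange spice tin, upright and rectangular: 60 along its x, 44 along its y, 74 high with a cream band round the middle, and an orange lid (52 by 36) on top up to height 82; about 150 g. Origin: centre of its underside; z up.
- round_tray: Loose round steel tray, outside diameter 253, its flat floor 210 across with the upper face 3 above the underside; round about it a sloping rim up to 19 high; about 400 g. Origin: centre of its underside; z up.
- blue_tray: Loose blue rectangular tray: outside 252 along its x with the end lips and 145 along its y; flat floor 212 (x) by 134 (y), its upper face 4 above the underside, upright rim to 19 high; about 380 g. Origin: centre of its underside; z up.
- saucepan: Steel saucepan on the fixed induction plate (280 by 350 by 60 high, black glass top, small unused toggle switch in front) on the far side of the counter; the plate's front edge lies 110 to 120 nearer to the robot than the pan's centre, the switch stands out 20 from it. Pan: diameter 166 at the rim, 86 high, handle along its x ending 235 from the centre at height 92. Stays in its place. Origin: centre of its underside.
Mind the look-alikes: they are no part of the job. Leave any pink or purple look-alike of the sugar_pot alone.

How it is judged (in metres and radians):
At the end, for the whole second after the job is handed in: Clear glasses within 83 mm and pot within 76 mm of the round tray's centre; green glass and tin within 85 mm along, 46 mm across of the blue tray's; each upright (0.06 rad), on the floor (4 mm), touching no other, still; trays flat, still; amber glass and saucepan upright, moved under 20 mm (linear speed of each of glass_clear_1, glass_clear_2, sugar_pot, glass_green, spice_tin, round_tray, blue_tray below 0.02 m/s and angular speed of each of glass_clear_1, glass_clear_2, sugar_pot, glass_green, spice_tin below 0.2 rad/s and angle between each of glass_clear_1, glass_clear_2, sugar_pot, glass_green, spice_tin, glass_amber, saucepan's own z axis and vertical below 0.06 rad and z of glass_clear_1 in the frame of round_tray between 0 and 0.007 m and horizontal distance between each of glass_clear_1, glass_clear_2 and round_tray below 0.083 m and z of glass_clear_2 in the frame of round_tray between 0 and 0.007 m and z of sugar_pot in the frame of round_tray between 0 and 0.007 m and horizontal distance between sugar_pot and round_tray below 0.076 m and z of glass_green in the frame of blue_tray between 0.001 and 0.008 m and x of glass_green in the frame of blue_tray between -0.085 and 0.085 m and y of glass_green in the frame of blue_tray between -0.046 and 0.046 m and z of spice_tin in the frame of blue_tray between 0.001 and 0.008 m and x of spice_tin in the frame of blue_tray between -0.085 and 0.085 m and y of spice_tin in the frame of blue_tray between -0.046 and 0.046 m and contact force between glass_clear_1 and glass_clear_2 below 0.02 N and contact force between each of glass_clear_1, glass_clear_2 and sugar_pot below 0.02 N and contact force between glass_green and spice_tin below 0.02 N and angle between each of round_tray, blue_tray's own z axis and vertical below 0.03 rad and distance of each of glass_amber, saucepan from where it was at the start of the episode below 0.02 m).
It fails at once if a thing for the trays is dropped: it falls free, faster than 0.7 m/s (a fall of about 25 mm) ((linear speed of glass_clear_1 above 0.7 m/s and contact force between glass_clear_1 and the fingers below 0.01 N) or (linear speed of glass_clear_2 above 0.7 m/s and contact force between glass_clear_2 and the fingers below 0.01 N) or (linear speed of glass_green above 0.7 m/s and contact force between glass_green and the fingers below 0.01 N) or (linear speed of sugar_pot above 0.7 m/s and contact force between sugar_pot and the fingers below 0.01 N) or (linear speed of spice_tin above 0.7 m/s and contact force between spice_tin and the fingers below 0.01 N)).
It fails at once if the amber glass is moved more than 20 mm (distance of glass_amber from where it was at the start of the episode above 0.02 m).
It fails at once if the saucepan is moved more than 20 mm (distance of saucepan from where it was at the start of the episode above 0.02 m).
It also fails if it takes over 115 s, if anything falls off the work surface, if the arm or the gripper's body presses on something with over 40 N, if the wrist force passes 120 N, or if a joint passes its speed limit or range.

### The arm

A 6-joint arm with a two-finger parallel gripper is mounted at the origin on the work surface. World frame = base frame: x ahead of the robot, y to its left, z up, the work surface at z = 0. Lengths are in mm, angles in rad, forces in N, time in s.
With the tool pointing down it reaches from about 350 to 775 mm from the base axis. Payload 7.3 kg.
Tool frame: the origin (TCP) lies on the centre line of the jaws, within the pads' length; the fingertips stand bot.tip_reach ahead of it and the grasp point (between the pads) lies 6 mm ahead of it (bot.tip_reach is the distance from the TCP to the fingertips, in mm); z points along the fingers, y is the direction in which the jaws open and shut (so a half turn about z gives the same grasp; the last joint's range is limited). The gripper opens to 92 mm and grips with 3 to 60 N. Pads are 19 mm wide; open, the fingers measure 130 mm over their backs; the gripper's body (75 mm by 190 mm) begins 47 mm behind the grasp point.
Start: joints at [-1.286, 0.342, 1.524, -0, 1.275, -0.146], TCP at [219.263, -477.042, 223.741] pointing down, gripper open.
Joint ranges: [-2.53, 2.53], [-0.77, 2.02], [0.04, 2.7], [-1, 4.14], [0.28, 2.66], [-3.11, 3.11]. Speed limits (rad/s): [2.57, 2.57, 3.14, 3.14, 3.14, 3.14].

### API

Orientations are given as [roll, pitch, yaw] about the fixed x, y, z axes, in that order (R = Rz(yaw) Ry(pitch) Rx(roll)).
In Python, from plant import bot gives the robot as it stands.
- The arm moves only by the tool step_arm, never from a script. Its argument "deltas" is a list of rows, each a list of 6 numbers: the shift along the tool's x, y, z in mm, then the turn, a rotation vector about the tool's x, y, z in rad. A call has 1 to 5 rows; each row is the pose to reach, as a shift and turn from the pose commanded when the call began, along the tool's axes at that moment; what a row does not reach only later rows make up. A row lasts 1/12 s, in which the tool goes at most 41.7 mm and 7.16 degrees, less where a joint would pass 70% of its speed; a pose out of reach is approached as far as the arm can. A call with a gripper value outside its range is refused whole. "fingers" is the finger opening in mm, from 0 to 91.8, set as the call begins (left out, the last holds). The fingers move at their own pace and stop on an object; the grip force is fixed at half the most. Time passes only in rows, so rows that repeat a pose let the fingers close. It gives the time, the measured TCP pose, the force and the opening at its end, in the units of the state.
- bot.get_obs(): the state, without advancing time (a new reading comes with each control period).
- bot.capture(name): name is "scene" or "top" or "wrist"; returns a dict with "color" (384x512x3 uint8, red, green, blue), "fx", "fy", "cx", "cy" (pixels), "R" (3x3) and "t" (3): a world point X has camera coordinates R X + t. Camera axes: x right, y down, z forward; pixel columns grow to the right and rows downward; lengths in mm; the calibration is good to about 2 mm. The wrist camera is an equidistant fisheye: a pixel r from the principal point sees the ray r / f radians off the axis. A picture is of the moment at which its call begins. There is no depth.
- bot.close_job(): hands the job in, once; it reports no verdict.
Trained networks look in a picture, given as the dict that the camera call returned (one of the last four; its "shot" number tells which), for a name from the list of things; names that differ only in an ending like _2 or _b are one class to them, and where a whole thing is asked for, a point or a joint stands for the part that bears it (a point fixed in the world has none). Each returns a list of dicts, best first, with "p" (0 to 1); they miss things now and then, are a little off and sometimes report something else, mostly with a low value. They report only what shows in the picture. A call takes as long as a camera call. They do not tell look-alikes from the thing itself.
- bot.boxes_of(query, picture): "rect" ([centre column, centre row, width, height] in pixels, round what is visible of it).
The state is a dict: "time": time; "joint_positions": joint angles; "dq": joint speeds; "tau": joint torques, N m; "tool_pos": TCP position; "tcp_rot": TCP orientation; "contact_force": force on the tool from outside, world axes, zero at the start; "moment": the same for the moment, N m; "grip_width": finger opening in mm.
Only numpy, scipy, OpenCV 4.12 (cv2) and the standard library are available. Lean on these libraries where they do the work, as an engineer would, in place of code of your own. Each camera call takes 0.05 s, during which the arm holds its last target. There are 200 camera calls.

## Working session

There is one attempt and no reset: what is moved stays moved. The work goes in short steps, Python scripts to look and compute and a tool call to move; the robot and the scene stay as the last step left them, time stands still between calls to the robot, and variables do not carry over. Pictures are saved under pics/ and viewed, about 12 in all and at most 16, crops included, and the job is handed in when it is done.

Besides the shell and the picture viewer there is one more tool, called after "Emit:" as name([rows], argument=value, ...), one row to a line, values as JSON. step_arm: Moves the arm, as the interface text tells. Its arguments: {"type":"object","properties":{"deltas":{"type":"array"},"fingers":{"type":"number"}},"required":["deltas"]}

```bash
ls; mkdir -p pics
cat > h.py <<'E'
import numpy as np, cv2
from plant import bot
NAMES=["glass_clear_1","glass_green","glass_amber","sugar_pot","spice_tin","round_tray","blue_tray","saucepan"]
def save(c,n): cv2.imwrite(f"pics/{n}.png",c["color"][:,:,::-1])
def proj(c,X):
    p=np.array(c["R"])@np.array(X,float)+np.array(c["t"]).ravel(); return np.array([c["fx"]*p[0]/p[2]+c["cx"],c["fy"]*p[1]/p[2]+c["cy"]])
def ray(c,u,v,fish=False):
    a=np.array([(u-c["cx"])/c["fx"],(v-c["cy"])/c["fy"]]);R=np.array(c["R"]);o=-R.T@np.array(c["t"]).ravel()
    if fish:
        r=np.linalg.norm(a);d=np.array([*(a/max(r,1e-9)*np.sin(r)),np.cos(r)])
    else: d=np.array([*a,1.])
    d=R.T@d; return o,d/np.linalg.norm(d)
def at_z(c,u,v,z,fish=False):
    o,d=ray(c,u,v,fish); return o+d*(z-o[2])/d[2]
def tri(rays):
    A=sum(np.eye(3)-np.outer(d,d) for o,d in rays);b=sum((np.eye(3)-np.outer(d,d))@o for o,d in rays); X=np.linalg.solve(A,b)
    return X,[np.linalg.norm(np.cross(X-o,d)) for o,d in rays]
E
python3 - <<'E'
from h import *
o=bot.get_obs();print(o, bot.tip_reach)
for n in ["scene","top","wrist"]:
    c=bot.capture(n);save(c,n+"0");print(n,c["fx"],c["cx"],c["cy"],(-np.array(c["R"]).T@np.array(c["t"]).ravel()).round())
    print(np.array(c["R"]).round(3).tolist())
    for q in NAMES:
        print(q,[(np.round(d["rect"]).astype(int).tolist(),round(d["p"],2)) for d in bot.boxes_of(q,c)[:4]])
E
```

```text
pics
{'time': 0.0, 'joint_positions': array([-1.28600019e+00,  3.42734726e-01,  1.52502923e+00,  1.11750306e-05,
        1.27541522e+00, -1.46007100e-01]), 'dq': array([ 2.92523511e-04,  6.94031503e-05, -8.77055686e-05, -6.88790859e-04,
       -1.04661375e-03,  1.46519268e-03]), 'tau': array([-2.78226122e-03, -4.31250465e+01, -2.44225019e+01,  7.15340814e-02,
        5.58321748e-02, -9.66463176e-05]), 'tool_pos': array([ 219.14036671, -476.61187332,  223.03448904]), 'tcp_rot': array([-3.14002457e+00, -2.41392912e-04,  4.30799781e-01]), 'contact_force': array([-0.19341022, -0.24623288, -0.21831887]), 'moment': array([-0.00920628,  0.02438485, -0.00087984]), 'grip_width': 91.89869007768887} 25.0
scene 396.953884947097 246.2255717279273 193.09879090704314 [1176. -372.  708.]
[[0.536, 0.844, -0.018], [0.533, -0.355, -0.768], [-0.654, 0.402, -0.64]]
glass_clear_1 [([262, 175, 18, 34], 0.94), ([292, 201, 20, 39], 0.71)]
glass_green [([206, 244, 29, 40], 0.81)]
glass_amber [([223, 189, 26, 32], 0.77)]
sugar_pot [([148, 189, 22, 22], 0.74), ([182, 210, 22, 26], 0.57)]
spice_tin [([248, 220, 
[... 386 characters left out ...]
194, 245, 28, 23], 0.87), ([106, 218, 87, 109], 0.24)]
glass_green [([312, 180, 31, 32], 0.81)]
glass_amber [([253, 248, 29, 30], 0.81), ([255, 186, 36, 35], 0.45)]
sugar_pot [([307, 253, 33, 34], 0.91), ([324, 319, 35, 31], 0.9)]
spice_tin [([256, 185, 33, 34], 0.7)]
round_tray []
blue_tray [([106, 219, 82, 114], 0.71)]
saucepan [([277, 59, 90, 118], 0.8)]
wrist 297.3186396354542 253.0660934418615 189.39725357047362 [ 294. -444.  385.]
[[0.418, -0.908, 0.001], [-0.866, -0.399, 0.303], [-0.275, -0.127, -0.953]]
glass_clear_1 []
glass_green []
glass_amber []
sugar_pot [([64, 22, 52, 42], 0.86), ([32, 2, 35, 5], 0.41)]
spice_tin []
round_tray [([238, 6, 96, 10], 0.92)]
blue_tray []
saucepan []
```

```bash
python3 -c "
import cv2
for n in ['top0','scene0']:
    cv2.imwrite(f'pics/{n}b.png',cv2.resize(cv2.imread(f'pics/{n}.png'),(800,600),interpolation=cv2.INTER_CUBIC))"
```

```text
(no output)
```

View pics/top0b.png

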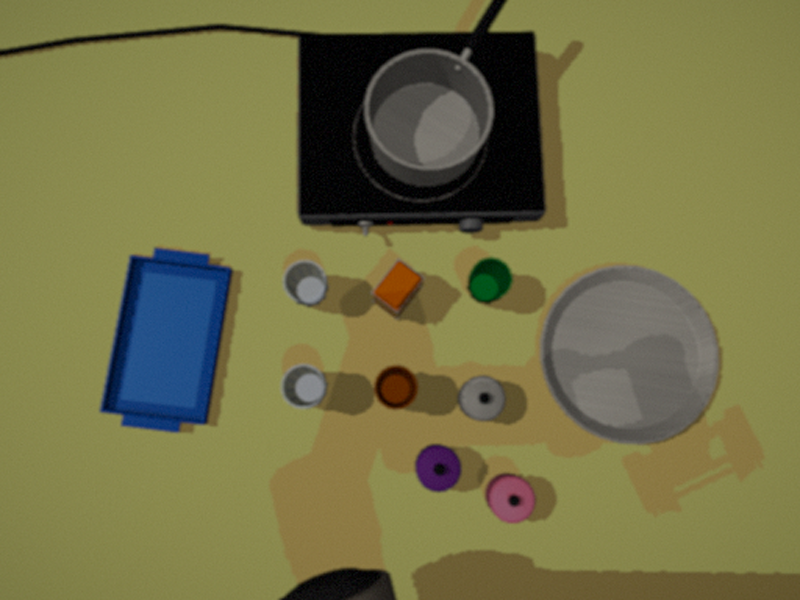

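View pics/scene0b.png

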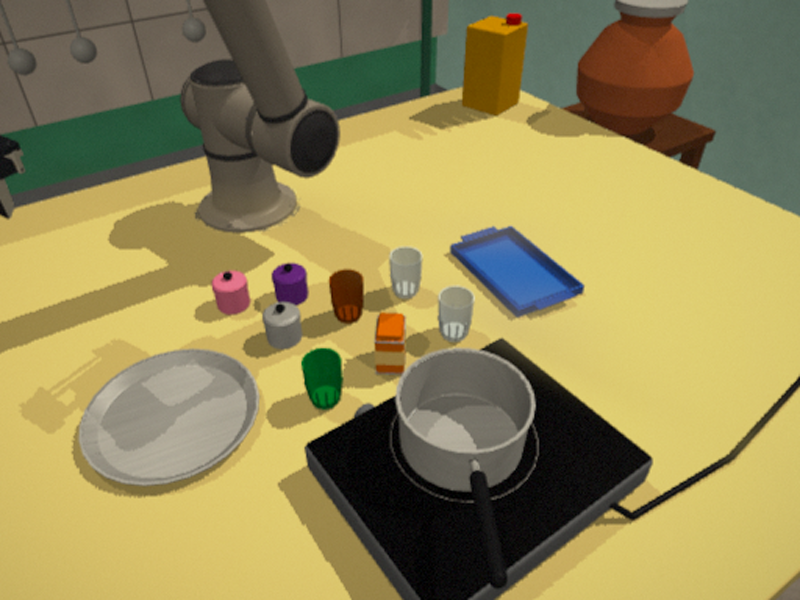

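The top view (800x600 view) shows the clear glasses at (306,283) and (304,386), the tin at (398,287) and the green glass at (490,280). The amber glass is at (396,387), the steel pot at (482,398), the round tray at (630,353) and the blue tray at (167,340). The purple (438,468) and pink (511,499) look-alikes are to be left alone. I'll segment each item and fit its pose, with the height left free, to both views.

```bash
cat > fit.py <<'E'
from h import *
from scipy.optimize import least_squares
def circ(*dz): return np.array([[d/2*np.cos(t),d/2*np.sin(t),z] for d,z in dz for t in np.linspace(0,2*np.pi,48,endpoint=False)])
def boxp(*b): return np.array([[sx*a/2,sy*w/2,z] for a,w,z in b for sx in(-1,1) for sy in(-1,1)])
glass=circ((43,0),(56,46),(58,80))
M=dict(clear=glass,green=glass,amber=glass,pot=circ((59,0),(61,40),(61,52),(16,69)),
 tin=boxp((60,44,0),(60,44,74),(52,36,82)),round=circ((210,0),(253,19)),blue=boxp((212,134,0),(226,145,19),(252,70,15)))
dirs=np.array([[np.cos(a),np.sin(a)] for a in np.linspace(0,2*np.pi,32,endpoint=False)])
def mask(img,kind):
    hsv=cv2.cvtColor(img,cv2.COLOR_RGB2HSV);H,S,V=[hsv[:,:,i].astype(int) for i in range(3)]
    m={'clear':(S<90)&(V>60),'pot':(S<70),'round':(S<70),'green':(H>38)&(H<90)&(S>120),
       'amber':(H<14)&(S>130)&(V<200),'tin':(H<16)&(S>120)|((S<110)&(V>120)),'blue':(H>95)&(H<125)&(S>100)}[kind]
    return m.astype(np.uint8)
def hull(c,kind,uv,rad):
    m=mask(c["color"],kind);w=np.zeros_like(m);cv2.circle(w,tuple(int(x) for x in uv),rad,1,-1);m=m&w
    m=cv2.morphologyEx(m,cv2.MORPH_OPEN,np.ones((2,2),np.uint8))
    n,l,s,ce=cv2.connectedComponentsWithStats(m)
    k=1+np.argmax(s[1:,4]);ys,xs=np.where(l==k);return np.c_[xs,ys].astype(float),s[k]
def fit(views,kind,x0,yaw=None):
    H=[(c,((h@dirs.T).max(0)+0.4)) for c,h in views]
    def place(p):
        a=p[3] if yaw is not None else 0
        R=np.array([[np.cos(a),-np.sin(a),0],[np.sin(a),np.cos(a),0],[0,0,1]]);return M[kind]@R.T+p[:3]
    def f(p):
        P=place(p);r=[]
        for c,h in H:
            uv=np.array([proj(c,X) for X in P]);r.append((uv@dirs.T).max(0)-h)
        return np.concatenate(r)
    p0=[x0[0],x0[1],0]+([yaw] if yaw is not None else [])
    s=least_squares(f,p0,loss='soft_l1',x_scale=[10,10,10]+([.1] if yaw is not None else []))
    r=f(s.x);return s.x,np.abs(r).reshape(len(H),-1).mean(1),place(s.x)
E
cat > run1.py <<'E'
from fit import *
T=bot.capture("top");S=bot.capture("scene");k=.64
L=[("clear",(306,283),(456,312),28),("clear",(304,386),(406,272),28),("green",(490,280),(322,378),30),("amber",(396,387),(347,296),26),
("pot",(482,398),(282,325),24),("tin",(398,287),(390,343),30),("round",(630,353),(172,418),70),("blue",(167,340),(516,270),75)]
im={id(T):T["color"][:,:,::-1].copy(),id(S):S["color"][:,:,::-1].copy()}
for kind,a,b,r in L:
    a=np.array(a)*k;b=np.array(b)*k
    x0=at_z(T,*a,40 if r<40 else 5)
    hs=[];inf=[]
    for c,uv in((T,a),(S,b)):
        h,s=hull(c,kind,uv,r);hs.append((c,h));inf.append(s.tolist())
    best=None
    for y in ([None] if kind not in("tin","blue") else [0,.4,.8,1.2,1.6,2,2.4,2.8]):
        q=fit(hs,kind,x0,y)
        if best is None or q[1].sum()<best[1].sum(): best=q
    p,e,P=best
    print(kind,p.round(2),"res px",e.round(2),"R",np.hypot(p[0],p[1]).round(),inf)
    for c,_ in hs:
        hh=cv2.convexHull(np.array([proj(c,X) for X in P],np.float32)).round().astype(np.int32);cv2.polylines(im[id(c)],[hh],True,(255,0,255),1)
o=np.vstack([np.hstack([im[id(T)][80:290,40:480]]),np.hstack([im[id(S)][130:340,30:470]])])
cv2.imwrite("pics/ov.png",cv2.resize(o,(629,600)))
E
python3 run1.py
```

```text
clear [585.07 125.15  -3.49] res px [0.73 0.51] R 598.0 [[181, 167, 30, 30, 700], [281, 184, 24, 36, 700]]
clear [445.38 121.13  -4.35] res px [0.76 0.59] R 462.0 [[180, 234, 31, 29, 681], [250, 159, 21, 33, 592]]
green [ 594.67 -125.12   -2.31] res px [0.79 0.85] R 608.0 [[301, 166, 28, 29, 625], [194, 224, 26, 39, 821]]
amber [445.86  -1.31 -11.47] res px [1.38 1.99] R 446.0 [[242, 236, 26, 26, 481], [212, 177, 21, 30, 418]]
pot [ 435.17 -117.67   -1.72] res px [0.76 0.93] R 451.0 [[294, 242, 30, 28, 657], [169, 194, 25, 30, 603]]
tin [ 5.8554e+02 -5.6000e-01  5.8000e-01  2.4500e+00] res px [1.46 5.84] R 586.0 [[239, 166, 32, 34, 612], [241, 202, 20, 24, 414]]
round [ 503.54 -328.97   -3.93] res px [0.99 0.99] R 601.0 [[347, 171, 114, 114, 10243], [52, 225, 115, 87, 7566]]
blue [ 5.1098e+02  3.2503e+02 -1.8370e+01 -1.0000e-01] res px [0.76 3.3 ] R 606.0 [[66, 160, 83, 117, 7155], [293, 152, 81, 47, 2135]]
```

View pics/ov.png

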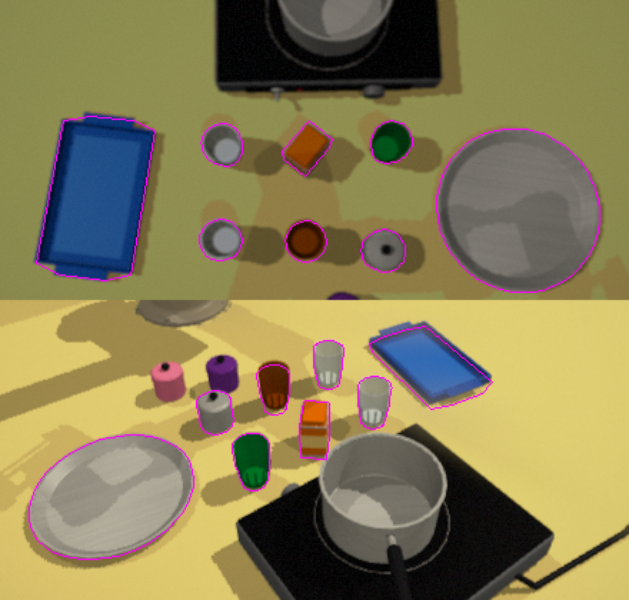

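Both fits agree to about 1 px, with base heights within a few mm of 0. Only the blue tray is less certain, because its mask in the scene view was partial. Next I go above the sugar pot with yaw 0.

Emit:
step_arm([
  [28,-19,0,0,0,0.086],
  [56,-38,0,0,0,0.172],
  [84,-57,0,0,0,0.258],
  [112,-76,0,0,0,0.344],
  [140,-95,0,0,0,0.431],
], fingers=91.8)

```text
time: 1.87
tool_pos: [307.3, -330.9, 223.8]
tcp_rot: [3.141, -0.0, -0.005]
contact_force: [0.6, 0.4, -0.2]
grip_width: 91.9
```

Emit:
step_arm([
  [18,-30,4,0,0,0],
  [36,-60,8,0,0,0],
  [54,-90,12,0,0,0],
  [72,-120,16,0,0,0],
  [90,-150,20,0,0,0],
])

```text
time: 2.28
tool_pos: [397.5, -180.7, 203.8]
tcp_rot: [3.141, -0.001, -0.0]
contact_force: [0.9, 0.3, 0.1]
grip_width: 91.8
```

Emit:
step_arm([
  [13,-21,4,0,0,0],
  [26,-42,8,0,0,0],
  [39,-64,13,0,0,0],
  [39,-64,13,0,0,0],
  [39,-64,13,0,0,0],
])

```text
time: 2.7
tool_pos: [436.0, -117.4, 190.5]
tcp_rot: [-3.142, 0.001, 0.003]
contact_force: [0.2, 0.0, 0.4]
grip_width: 91.5
```

```bash
cat > run2.py <<'E'
import sys
from fit import *
o=bot.get_obs();print(o["time"],o["tool_pos"].round(1),o["tcp_rot"].round(3))
c=bot.capture("wrist");save(c,sys.argv[1]);T=bot.capture("top")
# wrist fisheye: undo into a pinhole for looking and fitting
K=np.array([[c["fx"],0,c["cx"]],[0,c["fy"],c["cy"]],[0,0,1]])
E
cat >> run2.py <<'E'
K2=K.copy();K2[0,0]=K2[1,1]=200
u=cv2.fisheye.undistortImage(c["color"],K,np.zeros(4),Knew=K2,new_size=(512,384))
w=dict(c,color=u,fx=200.,fy=200.)
cv2.imwrite(f"pics/{sys.argv[1]}.png",u[:,:,::-1])
for q in sys.argv[2:]:
    kind,x,y=q.split(":");P=M[kind]+[float(x),float(y),0]
    h=cv2.convexHull(np.array([proj(w,X) for X in P],np.float32)).round().astype(np.int32)
    cv2.polylines(u,[h],True,(255,0,255),1)
cv2.imwrite(f"pics/{sys.argv[1]}o.png",u[:,:,::-1])
E
python3 run2.py w1 pot:435:-118 green:595:-125 amber:446:-1 clear:445:121 clear:585:125 round:503.5:-329
```

```text
2.7 [ 436.  -117.4  190.5] [-3.142e+00  1.000e-03  3.000e-03]
```

View pics/w1o.png

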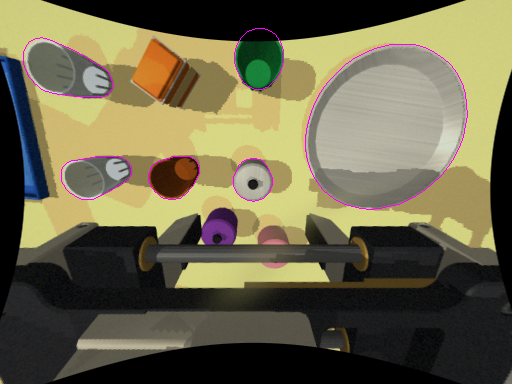

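The projected outlines fall on the real objects in the wrist view (pot at (252,180), green at (259,60), clear at (68,68) and (95,175)), so the positions hold. Now I grasp the pot by its lid band.

Emit:
step_arm([
  [0,0,30,0,0,0],
  [0,0,60,0,0,0],
  [0,0,90,0,0,0],
  [0,0,120,0,0,0],
  [0,0,136,0,0,0],
])

```text
time: 3.22
tool_pos: [434.1, -118.9, 52.4]
tcp_rot: [-3.141, 0.003, -0.002]
contact_force: [-0.5, -0.2, 0.4]
grip_width: 92.0
```

Emit:
step_arm([
  [0,0,0,0,0,0],
  [0,0,0,0,0,0],
  [0,0,0,0,0,0],
  [0,0,0,0,0,0],
  [0,0,0,0,0,0],
], fingers=40)

```text
time: 3.63
tool_pos: [436.6, -118.8, 56.0]
tcp_rot: [3.14, -0.003, -0.0]
contact_force: [-0.4, 0.3, -0.4]
grip_width: 63.2
```

Emit:
step_arm([
  [0,0,0,0,0,0],
  [0,0,0,0,0,0],
  [0,0,0,0,0,0],
  [0,0,0,0,0,0],
  [0,0,0,0,0,0],
])

```text
time: 4.05
tool_pos: [435.9, -118.2, 54.8]
tcp_rot: [3.141, -0.0, 0.0]
contact_force: [-0.6, -0.3, -0.2]
grip_width: 40.5
```

The fingers closed to 40 mm, so the pot isn't between them. I'll look before going on.

```bash
python3 run2.py w2 pot:435:-118
python3 - <<'E'
from h import *
c=bot.capture("scene");a=c["color"][120:300,100:340,::-1];t=bot.capture("top")["color"][120:300,180:420,::-1]
w=cv2.resize(cv2.imread("pics/w2o.png"),(480,360))
cv2.imwrite("pics/m2.png",cv2.resize(np.hstack([a,t]),(800,300),interpolation=cv2.INTER_CUBIC))
cv2.imwrite("pics/m2.png",np.vstack([cv2.imread("pics/m2.png"),cv2.copyMakeBorder(w[60:360],0,0,0,320,0)]))
E
```

```text
4.05 [ 435.9 -118.2   54.8] [ 3.141 -0.     0.   ]
```

View pics/m2.png

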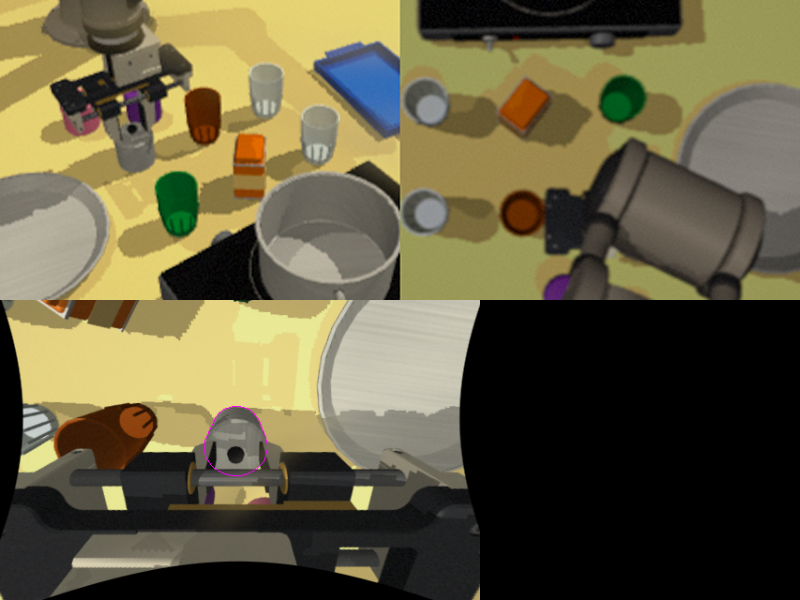

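Run:
```python
from fit import *
o=bot.get_obs();print(o["tool_pos"],o["grip_width"],o["contact_force"])
c=bot.capture("scene");im=c["color"][:,:,::-1].copy();x0,y0,k=130,130,8
a=cv2.resize(im[y0:y0+75,x0:x0+100],None,fx=k,fy=k,interpolation=cv2.INTER_CUBIC)
for X,col in(((435,-98,30),(0,0,255)),((435,-138,30),(0,0,255)),((435,-118,30),(0,255,0)),((435,-118,69),(255,0,0)),((435,-118,0),(255,255,0))):
    u=(proj(c,X)-[x0,y0]+.5)*k;cv2.circle(a,tuple(int(v) for v in u),4,col,-1)
P=M["pot"]+[435,-118,0];h=((cv2.convexHull(np.array([proj(c,X) for X in P],np.float32))-[x0,y0]+.5)*k).astype(np.int32);cv2.polylines(a,[h],True,(255,0,255),1)
cv2.imwrite("pics/z3.png",a)
```

```text
[ 435.82214932 -118.26451869   54.67219101] 39.876975060270986 [-0.20608264 -0.06172948  0.44765316]
```

View pics/z3.png

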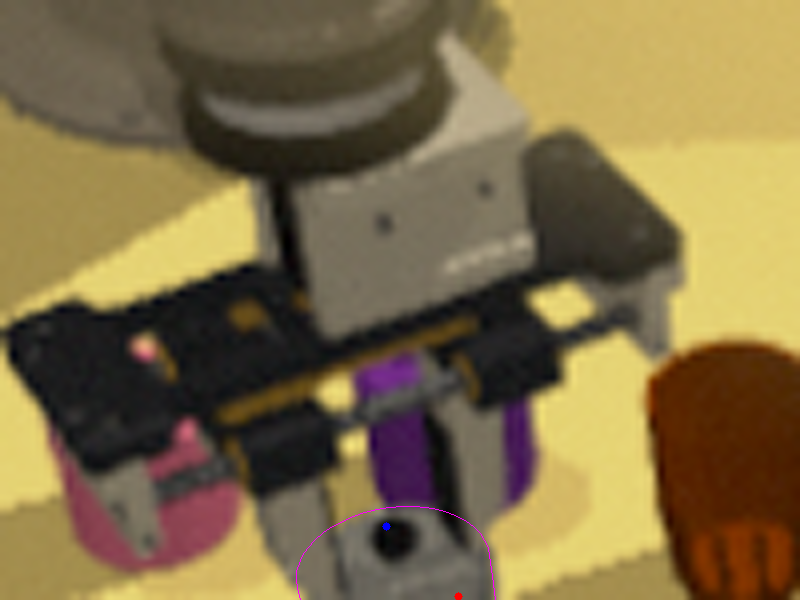

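Run:
```python
from fit import *
c=bot.capture("scene");im=c["color"][:,:,::-1].copy();x0,y0,k=145,170,10
a=cv2.resize(im[y0:y0+58,x0:x0+58],None,fx=k,fy=k,interpolation=cv2.INTER_CUBIC)
for X,col in(((435,-98,30),(0,0,255)),((435,-138,30),(0,0,255)),((435,-118,0),(255,255,0))):
    u=(proj(c,X)-[x0,y0]+.5)*k;cv2.circle(a,tuple(int(v) for v in u),4,col,-1)
P=M["pot"]+[435,-118,0];h=((cv2.convexHull(np.array([proj(c,X) for X in P],np.float32))-[x0,y0]+.5)*k).astype(np.int32);cv2.polylines(a,[h],True,(255,0,255),1)
cv2.imwrite("pics/z4.png",a)
```

```text
(no output)
```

View pics/z4.png

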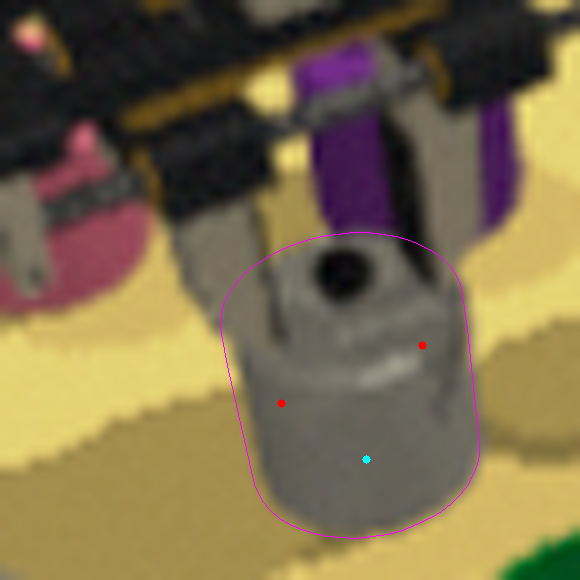

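Run:
```python
from fit import *
c=bot.capture("scene")
f=lambda X:((proj(c,X)-[145,170]+.5)*10).round().astype(int).tolist()
for g in(40,61):
  for z in(30,50,60,75,90): print(g,z,"R inner front",f((445,-118+g/2,z)),"R inner back",f((426,-118+g/2,z)),"L inner front",f((445,-118-g/2,z)),"L outer front",f((445,-118-g/2-19,z)))
```

```text
40 30 R inner front [440, 367] R inner back [408, 327] L inner front [298, 425] L outer front [228, 453]
40 50 R inner front [431, 308] R inner back [399, 268] L inner front [287, 366] L outer front [217, 394]
40 60 R inner front [427, 279] R inner back [394, 238] L inner front [281, 336] L outer front [211, 364]
40 75 R inner front [420, 233] R inner back [387, 193] L inner front [273, 291] L outer front [202, 319]
40 90 R inner front [413, 186] R inner back [380, 147] L inner front [265, 244] L outer front [192, 272]
61 30 R inner front [476, 352] R inner back [444, 312] L inner front [259, 441] L outer front [190, 469]
61 50 R inner front [468, 294] R inner back [436, 254] L inner front [248, 382] L outer front [177, 410]
61 60 R inner front [464, 264] R inner back [431, 224] L inner front [242, 352] L outer front [171, 380]
61 75 R inner front [458, 218] R inner back [425, 179] L inner front [234, 306] L outer front [162, 334]
61 90 R inner front [451, 172] R inner back [418, 132] L inner front [225, 259] L outer front [152, 287]
```

The geometry says the fingers stand 40 mm apart and end at about z = 58, so they are just above the pot's lid. I'll lift and measure where the fingertips really are.

Emit:
step_arm([
  [0,0,-12,0,0,0],
  [0,0,-24,0,0,0],
  [0,0,-36,0,0,0],
  [0,0,-48,0,0,0],
  [0,0,-60,0,0,0],
])

```text
time: 4.82
tool_pos: [435.7, -118.2, 115.2]
tcp_rot: [-3.142, 0.0, -0.0]
contact_force: [0.1, -0.1, -0.4]
grip_width: 39.9
```

Run:
```python
from fit import *
o=bot.get_obs();print(o["tool_pos"],o["grip_width"],o["contact_force"]);z=o["tool_pos"][2]
c=bot.capture("scene");im=c["color"][:,:,::-1].copy();x0,y0,k=145,145,9
a=cv2.resize(im[y0:y0+66,x0:x0+60],None,fx=k,fy=k,interpolation=cv2.INTER_CUBIC)
def dot(X,col):
    u=(proj(c,X)-[x0,y0]+.5)*k;cv2.circle(a,tuple(int(v) for v in u),3,col,-1)
for d,col in((25,(0,0,255)),(5,(0,255,0)),(-15,(255,0,0))):
    for s in(1,-1): dot((445,-118+s*20,z-d),col)
P=M["pot"]+[435,-118,0];h=((cv2.convexHull(np.array([proj(c,X) for X in P],np.float32))-[x0,y0]+.5)*k).astype(np.int32);cv2.polylines(a,[h],True,(255,0,255),1)
cv2.imwrite("pics/z5.png",a)
```

```text
[ 435.73275035 -118.22965751  115.22877128] 39.85940525962796 [ 0.07958458 -0.06623501 -0.43927114]
```

View pics/z5.png

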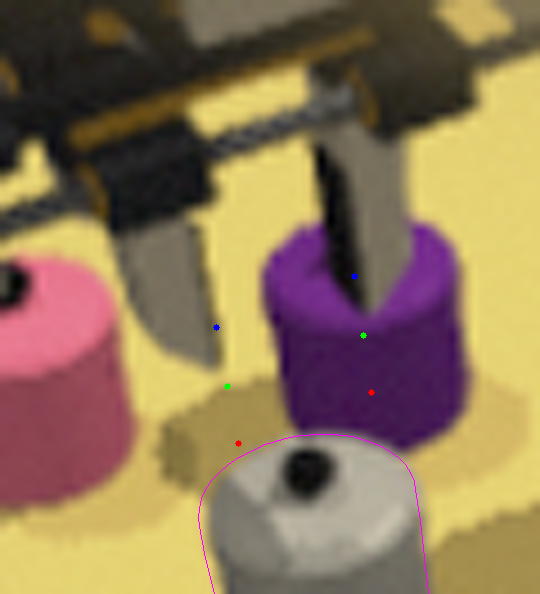

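The picture shows the tips about 25 mm higher than expected (left tip at (218,367), right at (365,318), red dots are the expected places). I'll cross-check with the wrist camera.

Run:
```python
from fit import *
o=bot.get_obs();z=o["tool_pos"][2];g=o["grip_width"]/2
c=bot.capture("wrist");im=c["color"][:,:,::-1].copy()
R=np.array(c["R"]);t=np.array(c["t"]).ravel()
def fe(X):
    p=R@np.array(X)+t;r=np.hypot(p[0],p[1]);th=np.arctan2(r,p[2]);return np.array([c["cx"]+c["fx"]*th*p[0]/r,c["cy"]+c["fy"]*th*p[1]/r])
print("cam",-R.T@t,"z axis",R[2])
pts=[]
x0,y0,w,h,k=120,190,260,190,3
a=cv2.resize(im[y0:y0+h,x0:x0+w],None,fx=k,fy=k,interpolation=cv2.INTER_CUBIC)
for d,col in((25,(0,0,255)),(0,(0,255,0)),(-25,(255,0,0))):
    for s in(1,-1):
        u=(fe((445,-118+s*g,z-d))-[x0,y0]+.5)*k;print(d,s,u.round());cv2.circle(a,tuple(int(v) for v in u),3,col,-1)
cv2.imwrite("pics/z6.png",a)
```

```text
cam [ 518.81509429 -119.78941331  278.3919179 ] z axis [-0.29977361 -0.0018162  -0.95400864]
25 1 [303.  65.]
25 -1 [479.  65.]
0 1 [290. 111.]
0 -1 [490. 111.]
-25 1 [274. 170.]
-25 -1 [503. 171.]
```

View pics/z6.png

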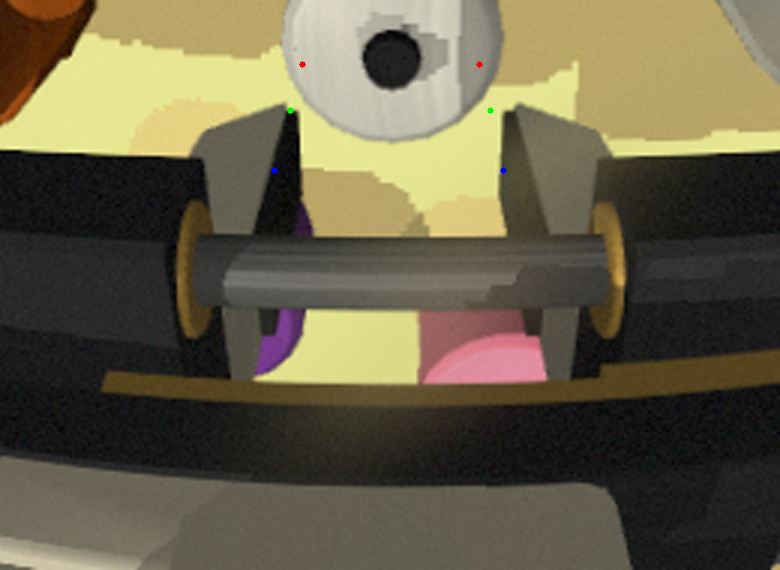

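Both views put the tips within about 3 mm of the reported TCP height, where `tip_reach` = 25 mm would put them 25 mm lower. So I'll treat the tip height as the reported z. I open and go down again, with the tips to about 36 mm on the pot.

Emit:
step_arm([
  [0,0,0,0,0,0],
  [0,0,0,0,0,0],
  [0,0,0,0,0,0],
  [0,0,0,0,0,0],
  [0,0,10,0,0,0],
], fingers=91.8)

```text
time: 5.33
tool_pos: [436.7, -118.6, 105.4]
tcp_rot: [3.141, -0.002, -0.0]
contact_force: [0.2, -0.5, 0.5]
grip_width: 68.9
```

Emit:
step_arm([
  [0,0,14,0,0,0],
  [0,0,28,0,0,0],
  [0,0,42,0,0,0],
  [0,0,56,0,0,0],
  [0,0,68,0,0,0],
])

```text
time: 5.75
tool_pos: [435.4, -118.1, 35.5]
tcp_rot: [-3.141, 0.001, -0.0]
contact_force: [0.1, 0.0, -0.4]
grip_width: 91.9
```

Emit:
step_arm([
  [0,0,0,0,0,0],
  [0,0,0,0,0,0],
  [0,0,0,0,0,0],
  [0,0,0,0,0,0],
  [0,0,0,0,0,0],
], fingers=40)

```text
time: 6.17
tool_pos: [436.3, -118.4, 37.4]
tcp_rot: [3.141, -0.001, -0.0]
contact_force: [-0.7, 2.4, -0.3]
grip_width: 63.3
```

Emit:
step_arm([
  [0,0,0,0,0,0],
  [0,0,0,0,0,0],
  [0,0,0,0,0,0],
  [0,0,0,0,0,0],
  [0,0,0,0,0,0],
])

```text
time: 6.58
tool_pos: [436.2, -118.3, 37.3]
tcp_rot: [3.141, -0.001, -0.0]
contact_force: [-1.1, 0.7, 6.4]
grip_width: 59.7
```

Gripped at 59.7 mm. I lift a little first, check, and carry it to the round tray slot at (503,-269).

Emit:
step_arm([
  [0,0,-8,0,0,0],
  [0,0,-20,0,0,0],
  [0,0,-35,0,0,0],
  [0,0,-50,0,0,0],
  [0,0,-60,0,0,0],
])

```text
time: 7.0
tool_pos: [436.0, -118.5, 98.1]
tcp_rot: [3.141, -0.001, -0.0]
contact_force: [0.6, 0.2, -1.2]
grip_width: 59.8
```

Emit:
step_arm([
  [6,14,0,0,0,0],
  [17,38,0,0,0,0],
  [29,65,0,0,0,0],
  [40,90,0,0,0,0],
  [50,112,0,0,0,0],
])

```text
time: 7.42
tool_pos: [486.3, -232.7, 96.4]
tcp_rot: [3.141, 0.0, -0.0]
contact_force: [-0.4, 0.3, -2.5]
grip_width: 59.9
```

Emit:
step_arm([
  [9,20,0,0,0,0],
  [15,34,0,0,0,0],
  [17,39,0,0,0,0],
  [17,39,0,0,0,0],
  [17,39,0,0,0,0],
])

```text
time: 7.83
tool_pos: [502.1, -269.0, 96.1]
tcp_rot: [-3.14, 0.001, -0.001]
contact_force: [-0.1, -0.1, -1.6]
grip_width: 60.0
```

Emit:
step_arm([
  [0,0,12,0,0,0],
  [0,0,24,0,0,0],
  [0,0,36,0,0,0],
  [0,0,44,0,0,0],
  [0,0,48,0,0,0],
])

```text
time: 8.25
tool_pos: [502.0, -268.0, 47.6]
tcp_rot: [-3.14, 0.002, 0.001]
contact_force: [0.0, 1.0, -1.8]
grip_width: 60.0
```

Run:
```python
from fit import *
o=bot.get_obs();print(o["tool_pos"].round(1),o["grip_width"],o["contact_force"])
c=bot.capture("scene");im=c["color"][:,:,::-1].copy();x0,y0,k=40,170,5
a=cv2.resize(im[y0:y0+110,x0:x0+150],None,fx=k,fy=k,interpolation=cv2.INTER_CUBIC)
for z in(3,15):
    P=M["pot"]+[503.5,-269.5,z];h=((cv2.convexHull(np.array([proj(c,X) for X in P],np.float32))-[x0,y0]+.5)*k).astype(np.int32);cv2.polylines(a,[h],True,(255,0,255) if z>5 else (0,255,0),1)
cv2.imwrite("pics/z7.png",a)
```

```text
[ 502.  -268.    47.6] 59.96539397848202 [ 0.00465525  1.00467901 -1.84349654]
```

View pics/z7.png

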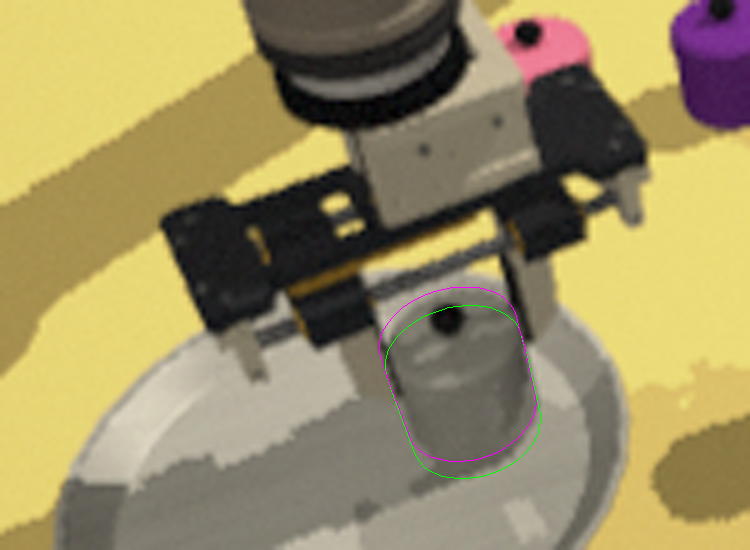

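The pot is held upright just above the tray, at (460,385) in the crop. I lower it gently.

Emit:
step_arm([
  [0,0,2,0,0,0],
  [0,0,4,0,0,0],
  [0,0,6,0,0,0],
  [0,0,7,0,0,0],
  [0,0,7,0,0,0],
])

```text
time: 8.72
tool_pos: [502.8, -269.3, 41.8]
tcp_rot: [3.141, -0.0, -0.0]
contact_force: [0.2, 0.1, -1.1]
grip_width: 60.0
```

Emit:
step_arm([
  [0,0,0.5,0,0,0],
  [0,0,1,0,0,0],
  [0,0,1.5,0,0,0],
  [0,0,1.5,0,0,0],
  [0,0,1.5,0,0,0],
])

```text
time: 9.13
tool_pos: [502.8, -269.4, 40.4]
tcp_rot: [3.141, -0.0, -0.0]
contact_force: [-0.4, -0.3, -0.4]
grip_width: 59.9
```

Emit:
step_arm([
  [0,0,0.5,0,0,0],
  [0,0,1,0,0,0],
  [0,0,1,0,0,0],
  [0,0,1,0,0,0],
])

```text
time: 9.47
tool_pos: [502.9, -269.4, 40.3]
tcp_rot: [3.141, -0.0, -0.0]
contact_force: [-3.4, 2.0, 7.9]
grip_width: 60.0
```

Emit:
step_arm([
  [0,0,0,0,0,0],
  [0,0,0,0,0,0],
  [0,0,0,0,0,0],
  [0,0,0,0,0,0],
], fingers=80)

```text
time: 9.8
tool_pos: [502.9, -269.3, 39.1]
tcp_rot: [3.141, -0.0, -0.0]
contact_force: [-0.5, 0.4, 0.6]
grip_width: 78.9
```

Emit:
step_arm([
  [0,0,-10,0,0,0],
  [0,0,-35,0,0,0],
  [0,0,-70,0,0,0],
  [0,0,-105,0,0,0],
  [0,0,-120,0,0,0],
])

```text
time: 10.22
tool_pos: [504.4, -270.4, 164.6]
tcp_rot: [3.137, -0.006, -0.0]
contact_force: [1.1, -0.1, -0.4]
grip_width: 80.1
```

Pot is down (contact at z≈40, then released). Next is the far clear glass at (585,125).

Emit:
step_arm([
  [8,-38,0,0,0,0],
  [16,-77,0,0,0,0],
  [24,-116,0,0,0,0],
  [32,-155,0,0,0,0],
  [40,-194,0,0,0,0],
], fingers=91.8)

```text
time: 10.63
tool_pos: [543.0, -73.6, 160.1]
tcp_rot: [3.141, -0.001, -0.001]
contact_force: [-0.2, 0.1, 0.7]
grip_width: 91.7
```

Emit:
step_arm([
  [8,-38,0,0,0,0],
  [16,-77,0,0,0,0],
  [26,-120,0,0,0,0],
  [35,-165,0,0,0,0],
  [42,-200,0,0,0,0],
])

```text
time: 11.05
tool_pos: [584.9, 126.1, 160.1]
tcp_rot: [3.142, -0.001, -0.0]
contact_force: [0.9, -0.6, -0.3]
grip_width: 91.9
```

Emit:
step_arm([
  [0,0,25,0,0,0],
  [0,0,50,0,0,0],
  [0,0,75,0,0,0],
  [0,0,100,0,0,0],
  [0,0,115,0,0,0],
])

```text
time: 11.47
tool_pos: [583.5, 124.1, 42.2]
tcp_rot: [3.141, 0.003, 0.0]
contact_force: [-0.7, -0.6, -0.1]
grip_width: 92.1
```

Emit:
step_arm([
  [0,0,0,0,0,0],
  [0,0,0,0,0,0],
  [0,0,0,0,0,0],
  [0,0,0,0,0,0],
  [0,0,0,0,0,0],
], fingers=40)

```text
time: 11.88
tool_pos: [585.6, 124.0, 45.8]
tcp_rot: [-3.141, -0.003, -0.0]
contact_force: [-0.6, -0.2, -0.0]
grip_width: 62.9
```

Emit:
step_arm([
  [0,0,0,0,0,0],
  [0,0,0,0,0,0],
  [0,0,0,0,0,0],
  [0,0,0,0,0,0],
  [0,0,0,0,0,0],
])

```text
time: 12.3
tool_pos: [585.5, 124.2, 45.4]
tcp_rot: [-3.141, -0.002, -0.0]
contact_force: [-0.1, 1.6, 5.8]
grip_width: 57.4
```

Emit:
step_arm([
  [0,0,-10,0,0,0],
  [0,0,-30,0,0,0],
  [0,0,-60,0,0,0],
  [0,0,-90,0,0,0],
  [0,0,-110,0,0,0],
])

```text
time: 12.72
tool_pos: [585.3, 123.9, 157.4]
tcp_rot: [3.141, -0.003, -0.0]
contact_force: [1.0, 0.4, -1.0]
grip_width: 57.2
```

Emit:
step_arm([
  [-1,12,0,0,0,0],
  [-2,32,0,0,0,0],
  [-4,60,0,0,0,0],
  [-6,90,0,0,0,0],
  [-7,120,0,0,0,0],
])

```text
time: 13.13
tool_pos: [576.5, 2.6, 153.5]
tcp_rot: [3.141, 0.002, 0.001]
contact_force: [0.1, 0.0, -1.4]
grip_width: 57.2
```

Emit:
step_arm([
  [-2,30,0,0,0,0],
  [-4,60,0,0,0,0],
  [-6,90,0,0,0,0],
  [-8,120,0,0,0,0],
  [-10,150,0,0,0,0],
])

```text
time: 13.55
tool_pos: [566.4, -147.8, 153.5]
tcp_rot: [-3.141, 0.002, -0.0]
contact_force: [0.2, -0.2, -1.2]
grip_width: 57.3
```

Emit:
step_arm([
  [-2,30,0,0,0,0],
  [-4,60,0,0,0,0],
  [-6,90,0,0,0,0],
  [-8,118,0,0,0,0],
  [-10,145,0,0,0,0],
])

```text
time: 13.97
tool_pos: [556.3, -292.8, 153.4]
tcp_rot: [-3.141, 0.002, -0.001]
contact_force: [1.0, -0.5, -0.8]
grip_width: 57.3
```

Emit:
step_arm([
  [-1,25,0,0,0,0],
  [-2,45,0,0,0,0],
  [-3,60,0,0,0,0],
  [-3,69,0,0,0,0],
  [-3,69,0,0,0,0],
])

```text
time: 14.38
tool_pos: [553.9, -361.6, 153.5]
tcp_rot: [-3.141, 0.001, -0.002]
contact_force: [-0.3, 1.2, -0.7]
grip_width: 57.1
```

Emit:
step_arm([
  [0,0,20,0,0,0],
  [0,0,45,0,0,0],
  [0,0,70,0,0,0],
  [0,0,90,0,0,0],
  [0,0,98,0,0,0],
])

```text
time: 14.8
tool_pos: [553.3, -357.3, 52.8]
tcp_rot: [-3.138, 0.005, 0.001]
contact_force: [-0.5, 1.0, -1.5]
grip_width: 57.0
```

```bash
cat > chk.py <<'E'
# usage: chk.py out cam x0 y0 w h k kind:x:y:z ...
import sys
from fit import *
o=bot.get_obs();print(o["time"],o["tool_pos"].round(1),o["grip_width"].round(1),o["contact_force"].round(1))
n,cam=sys.argv[1:3];x0,y0,w,h,k=map(int,sys.argv[3:8])
c=bot.capture(cam);im=c["color"][:,:,::-1].copy()
a=cv2.resize(im[y0:y0+h,x0:x0+w],None,fx=k,fy=k,interpolation=cv2.INTER_CUBIC)
for q in sys.argv[8:]:
    s=q.split(":");P=M[s[0]]+[float(v) for v in s[1:]]
    hh=((cv2.convexHull(np.array([proj(c,X) for X in P],np.float32))-[x0,y0]+.5)*k).astype(np.int32);cv2.polylines(a,[hh],True,(255,0,255),1)
cv2.imwrite(f"pics/{n}.png",a)
E
python3 chk.py z8 scene 30 170 160 120 5 pot:503:-269:3 clear:555:-359:12
```

```text
Traceback (most recent call last):
  File "chk.py", line 4, in <module>
    o=bot.get_obs();print(o["time"],o["tool_pos"].round(1),o["grip_width"].round(1),o["contact_force"].round(1))
                                                           ^^^^^^^^^^^^^^^^^^^^^
AttributeError: 'float' object has no attribute 'round'
```

Emit:
step_arm([
  [0,0,3,0,0,0],
  [0,0,6,0,0,0],
  [0,0,8,0,0,0],
  [0,0,8.5,0,0,0],
  [0,0,8.5,0,0,0],
])

```text
time: 15.22
tool_pos: [555.1, -360.3, 48.8]
tcp_rot: [3.14, -0.001, -0.0]
contact_force: [-0.6, -0.2, -1.5]
grip_width: 57.0
```

Emit:
step_arm([
  [0,0,0.5,0,0,0],
  [0,0,1,0,0,0],
  [0,0,1,0,0,0],
  [0,0,1,0,0,0],
])

```text
time: 15.55
tool_pos: [555.3, -360.4, 48.4]
tcp_rot: [3.14, -0.002, -0.0]
contact_force: [-0.4, 2.1, 5.3]
grip_width: 57.5
```

```bash
sed -i 's/o\["grip_width"\].round(1)/o["grip_width"]/' chk.py; python3 chk.py z8 scene 30 170 160 120 5 pot:503:-269:3 clear:555:-359:3
```

```text
15.55 [ 555.3 -360.4   48.4] 57.49230391241759 [-0.4  2.1  5.3]
```

View pics/z8.png

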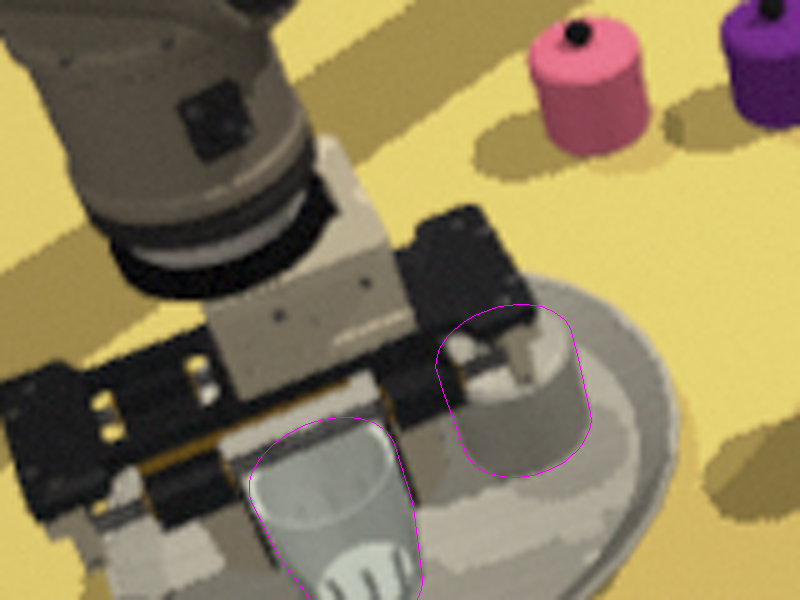

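The glass touches down on the tray (5 N up) and its outline fits the image, clear of the pot. I release and fetch the second clear glass at (445,121).

Emit:
step_arm([
  [0,0,0,0,0,0],
  [0,0,0,0,0,0],
  [0,0,0,0,0,0],
  [0,0,0,0,0,0],
], fingers=78)

```text
time: 15.93
tool_pos: [554.6, -360.1, 46.7]
tcp_rot: [3.142, 0.0, -0.0]
contact_force: [-0.3, 0.1, -0.4]
grip_width: 76.8
```

Emit:
step_arm([
  [0,0,-10,0,0,0],
  [0,0,-35,0,0,0],
  [0,0,-70,0,0,0],
  [0,0,-105,0,0,0],
  [0,0,-120,0,0,0],
])

```text
time: 16.35
tool_pos: [556.2, -361.2, 172.9]
tcp_rot: [3.137, -0.006, -0.0]
contact_force: [0.1, -0.7, 1.0]
grip_width: 78.3
```

Emit:
step_arm([
  [-8,-35,0,0,0,0],
  [-16,-70,0,0,0,0],
  [-24,-106,0,0,0,0],
  [-32,-142,0,0,0,0],
  [-40,-178,0,0,0,0],
], fingers=91.8)

```text
time: 16.77
tool_pos: [514.1, -180.6, 167.5]
tcp_rot: [3.141, -0.001, -0.001]
contact_force: [0.3, -0.1, -0.5]
grip_width: 91.7
```

Emit:
step_arm([
  [-8,-36,0,0,0,0],
  [-16,-72,0,0,0,0],
  [-24,-108,0,0,0,0],
  [-32,-144,0,0,0,0],
  [-40,-178,0,0,0,0],
])

```text
time: 17.18
tool_pos: [474.2, -2.3, 167.6]
tcp_rot: [3.141, -0.001, -0.0]
contact_force: [1.0, 0.5, 0.1]
grip_width: 91.9
```

Emit:
step_arm([
  [-8,-34,0,0,0,0],
  [-16,-68,0,0,0,0],
  [-24,-100,0,0,0,0],
  [-30,-124,0,0,0,0],
  [-30,-124,0,0,0,0],
])

```text
time: 17.6
tool_pos: [443.5, 123.5, 167.5]
tcp_rot: [-3.14, -0.0, 0.004]
contact_force: [-0.7, -1.0, 0.0]
grip_width: 91.8
```

Emit:
step_arm([
  [0,0,25,0,0,0],
  [0,0,50,0,0,0],
  [0,0,80,0,0,0],
  [0,0,108,0,0,0],
  [0,0,122.5,0,0,0],
])

```text
time: 18.02
tool_pos: [443.7, 119.3, 42.1]
tcp_rot: [3.141, 0.003, -0.0]
contact_force: [-1.3, 1.1, -0.4]
grip_width: 92.1
```

Emit:
step_arm([
  [0,0,0,0,0,0],
  [0,0,0,0,0,0],
  [0,0,0,0,0,0],
  [0,0,0,0,0,0],
  [0,0,0,0,0,0],
], fingers=40)

```text
time: 18.43
tool_pos: [445.7, 120.0, 45.4]
tcp_rot: [-3.141, -0.003, -0.0]
contact_force: [-0.4, 0.4, -0.2]
grip_width: 63.2
```

Emit:
step_arm([
  [0,0,0,0,0,0],
  [0,0,0,0,0,0],
  [0,0,0,0,0,0],
  [0,0,0,0,0,0],
  [0,0,0,0,0,0],
])

```text
time: 18.85
tool_pos: [445.6, 120.2, 45.1]
tcp_rot: [-3.141, -0.002, -0.0]
contact_force: [-0.6, 1.3, 6.5]
grip_width: 56.7
```

Emit:
step_arm([
  [0,0,-10,0,0,0],
  [0,0,-30,0,0,0],
  [0,0,-60,0,0,0],
  [0,0,-92,0,0,0],
  [0,0,-115,0,0,0],
])

```text
time: 19.27
tool_pos: [445.0, 120.0, 161.5]
tcp_rot: [3.142, -0.002, -0.0]
contact_force: [1.0, -1.0, -1.0]
grip_width: 56.9
```

Emit:
step_arm([
  [0,12,0,0,0,0],
  [0,32,0,0,0,0],
  [1,60,0,0,0,0],
  [1,90,0,0,0,0],
  [2,120,0,0,0,0],
])

```text
time: 19.68
tool_pos: [446.2, -0.9, 159.3]
tcp_rot: [3.141, 0.0, 0.001]
contact_force: [-1.1, -0.8, -1.1]
grip_width: 56.8
```

Emit:
step_arm([
  [0,30,0,0,0,0],
  [0,60,0,0,0,0],
  [1,90,0,0,0,0],
  [1,120,0,0,0,0],
  [2,150,0,0,0,0],
])

```text
time: 20.1
tool_pos: [448.1, -151.4, 159.2]
tcp_rot: [-3.142, 0.0, -0.0]
contact_force: [0.8, 0.5, -1.5]
grip_width: 57.2
```

Emit:
step_arm([
  [0,30,0,0,0,0],
  [0,60,0,0,0,0],
  [1,90,0,0,0,0],
  [1,118,0,0,0,0],
  [1,145,0,0,0,0],
])

```text
time: 20.52
tool_pos: [449.2, -296.5, 159.0]
tcp_rot: [-3.141, 0.001, -0.0]
contact_force: [0.4, 0.0, -1.0]
grip_width: 57.1
```

Emit:
step_arm([
  [0,25,0,0,0,0],
  [0,45,0,0,0,0],
  [1,58,0,0,0,0],
  [1,64,0,0,0,0],
  [1,64,0,0,0,0],
])

```text
time: 20.93
tool_pos: [450.3, -359.9, 158.8]
tcp_rot: [-3.141, 0.001, -0.001]
contact_force: [0.0, 0.7, -1.1]
grip_width: 56.9
```

Emit:
step_arm([
  [0,0,20,0,0,0],
  [0,0,50,0,0,0],
  [0,0,77,0,0,0],
  [0,0,95,0,0,0],
  [0,0,104,0,0,0],
])

```text
time: 21.35
tool_pos: [449.5, -356.5, 52.7]
tcp_rot: [-3.138, 0.003, 0.001]
contact_force: [-0.5, 0.6, -0.9]
grip_width: 56.9
```

Emit:
step_arm([
  [0,0,2,0,0,0],
  [0,0,4,0,0,0],
  [0,0,6,0,0,0],
  [0,0,7.5,0,0,0],
  [0,0,7.5,0,0,0],
])

```text
time: 21.77
tool_pos: [451.0, -359.3, 48.5]
tcp_rot: [3.14, -0.001, -0.0]
contact_force: [1.1, 0.5, -1.7]
grip_width: 56.9
```

Emit:
step_arm([
  [0,0,0.5,0,0,0],
  [0,0,1,0,0,0],
  [0,0,1,0,0,0],
  [0,0,1,0,0,0],
])

```text
time: 22.1
tool_pos: [451.2, -359.3, 48.2]
tcp_rot: [3.14, -0.001, -0.0]
contact_force: [-1.3, 1.9, 6.9]
grip_width: 57.0
```

Emit:
step_arm([
  [0,0,0,0,0,0],
  [0,0,0,0,0,0],
  [0,0,0,0,0,0],
  [0,0,0,0,0,0],
], fingers=78)

```text
time: 22.43
tool_pos: [450.7, -359.1, 46.8]
tcp_rot: [3.141, -0.0, -0.0]
contact_force: [0.2, 0.5, 0.2]
grip_width: 76.5
```

Emit:
step_arm([
  [0,0,-10,0,0,0],
  [0,0,-35,0,0,0],
  [0,0,-70,0,0,0],
  [0,0,-105,0,0,0],
  [0,0,-120,0,0,0],
])

```text
time: 22.85
tool_pos: [452.0, -360.4, 172.2]
tcp_rot: [3.136, -0.005, -0.0]
contact_force: [1.3, -0.4, -0.8]
grip_width: 78.1
```

Emit:
step_arm([
  [17,-28,0,0,0,0],
  [35,-57,0,0,0,0],
  [53,-87,0,0,0,0],
  [72,-117,0,0,0,0],
  [90,-147,0,0,0,0],
], fingers=91.8)

```text
time: 23.27
tool_pos: [541.4, -210.7, 167.7]
tcp_rot: [3.141, -0.001, -0.001]
contact_force: [0.4, 0.0, 0.3]
grip_width: 92.1
```

Emit:
step_arm([
  [18,-30,0,0,0,0],
  [36,-58,0,0,0,0],
  [48,-78,0,0,0,0],
  [54,-87,0,0,0,0],
  [54,-87,0,0,0,0],
])

```text
time: 23.68
tool_pos: [595.6, -123.2, 167.1]
tcp_rot: [3.142, -0.001, 0.003]
contact_force: [0.4, -0.8, -0.6]
grip_width: 92.0
```

```bash
python3 - <<'E'
from fit import *
from fit import mask
T=bot.capture("top");S=bot.capture("scene");k=.64
import fit as F
for s in (60,80):
    old=F.mask
    def mk(img,kind):
        h=cv2.cvtColor(img,cv2.COLOR_RGB2HSV).astype(int);return ((h[:,:,0]>90)&(h[:,:,0]<130)&(h[:,:,1]>s)).astype(np.uint8)
    F.mask=mk
    hs=[]
    for c,uv in((T,(107,218)),(S,(330,173))):
        h,st=F.hull(c,"blue",uv,75);print(st);hs.append((c,h))
    print(s,*[q.round(2) for q in F.fit(hs,"blue",(511,325),-.1)[:2]]); print("top only",F.fit(hs[:1],"blue",(511,325),-.1)[0].round(2))
    F.mask=old
for kind,a in(("clear",(435+0,0)),):
    pass
E
python3 chk.py z9 scene 30 180 140 110 5 pot:503:-269:3 clear:555:-359:3 clear:451:-359:3
```

```text
[  66  160   83  117 7249]
[ 290  151   84   49 2302]
60 [ 5.1037e+02  3.2353e+02 -1.3300e+01 -9.0000e-02] [0.68 1.96]
top only [ 5.1056e+02  3.2430e+02 -1.8350e+01 -9.0000e-02]
[  66  160   83  117 7208]
[ 291  152   83   47 2205]
80 [ 5.1043e+02  3.2408e+02 -1.5410e+01 -1.0000e-01] [0.68 2.65]
top only [ 5.1047e+02  3.2478e+02 -2.0670e+01 -9.0000e-02]
23.7833 [ 594.3 -125.8  166.9] 91.73830793663164 [-0.6 -0.6  1.2]
```

View pics/z9.png

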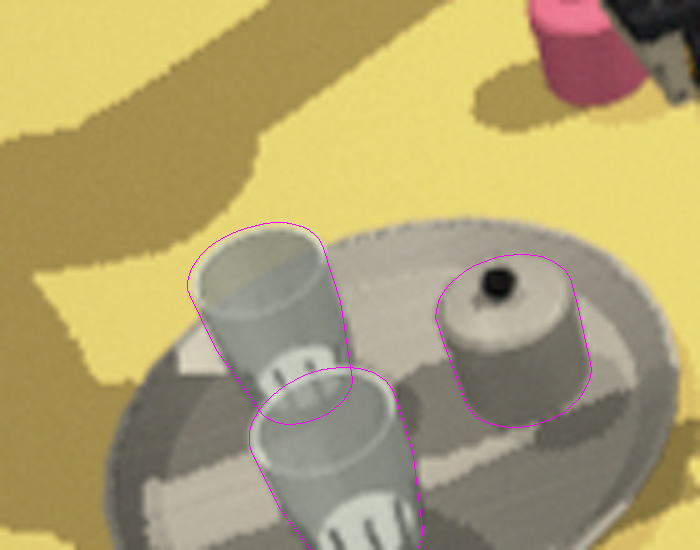

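All three items stand apart on the round tray and match their outlines, at (265,310), (335,455) and (515,330) in the crop. The blue tray centre is about (509,320) with yaw about -0.09. Now the green glass, going to (454,325).

Emit:
step_arm([
  [0,0,25,0,0,0],
  [0,0,50,0,0,0],
  [0,0,80,0,0,0],
  [0,0,108,0,0,0],
  [0,0,122.5,0,0,0],
])

```text
time: 24.25
tool_pos: [592.1, -126.5, 41.1]
tcp_rot: [-3.14, 0.005, -0.003]
contact_force: [-0.1, -0.2, -0.3]
grip_width: 91.5
```

Emit:
step_arm([
  [0,0,0,0,0,0],
  [0,0,0,0,0,0],
  [0,0,0,0,0,0],
  [0,0,0,0,0,0],
  [0,0,0,0,0,0],
], fingers=40)

```text
time: 24.67
tool_pos: [595.5, -125.7, 45.8]
tcp_rot: [3.141, -0.003, -0.001]
contact_force: [-0.1, -0.0, -0.1]
grip_width: 62.7
```

Emit:
step_arm([
  [0,0,0,0,0,0],
  [0,0,0,0,0,0],
  [0,0,0,0,0,0],
  [0,0,0,0,0,0],
  [0,0,0,0,0,0],
])

```text
time: 25.08
tool_pos: [595.5, -125.1, 45.4]
tcp_rot: [3.141, -0.002, 0.0]
contact_force: [0.2, 1.3, 5.8]
grip_width: 57.1
```

Emit:
step_arm([
  [0,0,-10,0,0,0],
  [0,0,-30,0,0,0],
  [0,0,-60,0,0,0],
  [0,0,-92,0,0,0],
  [0,0,-115,0,0,0],
])

```text
time: 25.5
tool_pos: [595.0, -125.1, 162.1]
tcp_rot: [3.141, -0.002, -0.0]
contact_force: [0.4, -0.7, -0.8]
grip_width: 57.1
```

Emit:
step_arm([
  [-4,-12,0,0,0,0],
  [-10,-32,0,0,0,0],
  [-18,-58,0,0,0,0],
  [-27,-86,0,0,0,0],
  [-36,-114,0,0,0,0],
])

```text
time: 25.92
tool_pos: [557.4, -9.7, 158.6]
tcp_rot: [-3.141, 0.002, -0.001]
contact_force: [0.7, 0.3, -1.5]
grip_width: 57.0
```

Emit:
step_arm([
  [-9,-29,0,0,0,0],
  [-18,-58,0,0,0,0],
  [-27,-87,0,0,0,0],
  [-36,-116,0,0,0,0],
  [-45,-145,0,0,0,0],
])

```text
time: 26.33
tool_pos: [512.2, 135.5, 158.7]
tcp_rot: [3.141, 0.002, -0.0]
contact_force: [0.2, 0.4, -1.2]
grip_width: 57.1
```

Emit:
step_arm([
  [-9,-28,0,0,0,0],
  [-18,-56,0,0,0,0],
  [-27,-84,0,0,0,0],
  [-36,-112,0,0,0,0],
  [-43,-135,0,0,0,0],
])

```text
time: 26.75
tool_pos: [468.9, 270.8, 158.7]
tcp_rot: [3.141, 0.002, 0.001]
contact_force: [0.4, 0.3, -1.9]
grip_width: 57.0
```

Emit:
step_arm([
  [-6,-20,0,0,0,0],
  [-11,-37,0,0,0,0],
  [-15,-50,0,0,0,0],
  [-17,-56,0,0,0,0],
  [-17,-56,0,0,0,0],
])

```text
time: 27.17
tool_pos: [453.0, 325.8, 158.8]
tcp_rot: [3.141, 0.001, 0.001]
contact_force: [-0.2, -0.3, -0.1]
grip_width: 57.2
```

Emit:
step_arm([
  [0,0,20,0,0,0],
  [0,0,50,0,0,0],
  [0,0,77,0,0,0],
  [0,0,95,0,0,0],
  [0,0,104,0,0,0],
])

```text
time: 27.58
tool_pos: [452.7, 323.1, 52.5]
tcp_rot: [3.139, 0.004, -0.001]
contact_force: [-0.5, -0.1, -2.3]
grip_width: 57.0
```

Emit:
step_arm([
  [0,0,2,0,0,0],
  [0,0,4,0,0,0],
  [0,0,5.5,0,0,0],
  [0,0,6.5,0,0,0],
  [0,0,6.5,0,0,0],
])

```text
time: 28.0
tool_pos: [454.4, 325.3, 49.6]
tcp_rot: [-3.141, -0.002, -0.0]
contact_force: [-0.1, -1.1, -1.5]
grip_width: 56.8
```

Emit:
step_arm([
  [0,0,0.5,0,0,0],
  [0,0,1,0,0,0],
  [0,0,1,0,0,0],
  [0,0,1,0,0,0],
])

```text
time: 28.33
tool_pos: [454.6, 325.3, 49.4]
tcp_rot: [-3.141, -0.003, 0.0]
contact_force: [-1.2, -0.7, 8.1]
grip_width: 56.7
```

```bash
python3 chk.py z10 scene 230 120 150 110 5 green:454:325:4 blue:509:320:0 tin:564:315:4
```

```text
28.3333 [454.6 325.3  49.4] 56.72351555159649 [-1.2 -0.7  8.1]
```

View pics/z10.png

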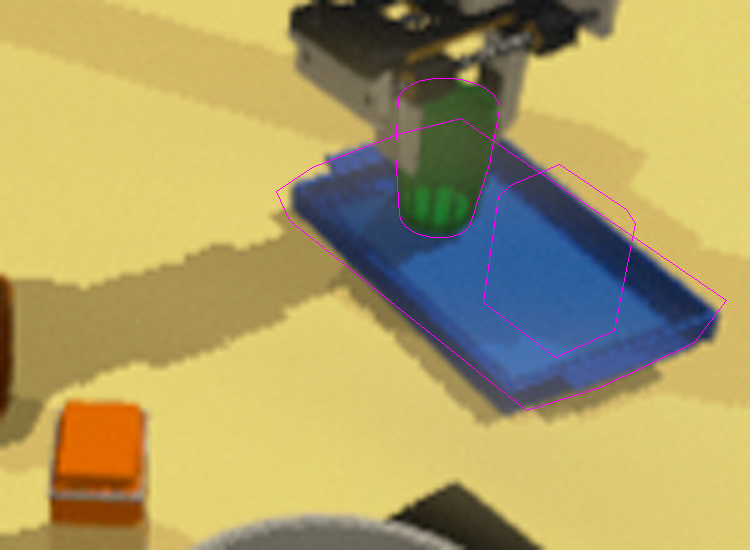

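The green glass is seated (8 N contact) within the tray, base at (437,215). I release, raise, and refine the tin's pose.

Emit:
step_arm([
  [0,0,0,0,0,0],
  [0,0,0,0,0,0],
  [0,0,0,0,0,0],
  [0,0,0,0,0,0],
], fingers=78)

```text
time: 28.72
tool_pos: [453.8, 325.0, 47.7]
tcp_rot: [3.142, -0.0, -0.0]
contact_force: [-0.3, 0.1, 0.6]
grip_width: 76.4
```

Emit:
step_arm([
  [0,0,-10,0,0,0],
  [0,0,-35,0,0,0],
  [0,0,-70,0,0,0],
  [0,0,-105,0,0,0],
  [0,0,-120,0,0,0],
])

```text
time: 29.13
tool_pos: [455.4, 325.9, 173.0]
tcp_rot: [-3.138, -0.006, -0.0]
contact_force: [1.2, 0.8, 0.5]
grip_width: 77.9
```

Run:
```python
from fit import *
import fit as F
T=bot.capture("top");S=bot.capture("scene")
def mk(img,kind):
    h=cv2.cvtColor(img,cv2.COLOR_RGB2HSV).astype(int);return ((h[:,:,0]<16)&(h[:,:,1]>190)&(h[:,:,2]>120)).astype(np.uint8)
F.mask=mk
h,s=F.hull(T,"tin",(255,184),30);print(s)
c,wh,a=cv2.minAreaRect(h.astype(np.float32));b=cv2.boxPoints((c,wh,a))
W=np.array([at_z(T,*p,80)[:2] for p in b]);print("centre",W.mean(0).round(1))
for i in range(2):
    e=W[i+1]-W[i];print("edge",np.linalg.norm(e).round(1),np.arctan2(e[1],e[0]).round(2))
h2,s2=F.hull(S,"tin",(250,215),30);print(s2)
# lid-top centre by two views for height
m2=mk(S["color"],"")
o=tri([ray(T,*c),ray(S,248,204)]);print(o)
print(bot.get_obs()["tool_pos"])
```

```text
[241 169  28  30 444]
centre [580.2  -1.3]
edge 54.0 -0.61
edge 37.4 -2.2
[242 202  17  17 278]
(array([578.76840328,  -0.88238653,  88.42162831]), [np.float64(0.32521156948407515), np.float64(0.325211569484215)])
[455.50936038 325.98805167 171.92778577]
```

The tin's lid measures 54x37 (52x36 expected), with yaw about -0.64 and centre about (582,-1). I'll approach with that yaw to grip across its 44 mm side.

Emit:
step_arm([
  [12,30,0,0,0,0.064],
  [25,64,0,0,0,0.128],
  [38,98,0,0,0,0.192],
  [52,132,0,0,0,0.256],
  [65,165,0,0,0,0.32],
], fingers=91.8)

```text
time: 29.65
tool_pos: [518.5, 158.3, 166.8]
tcp_rot: [3.141, 0.002, -0.323]
contact_force: [0.5, -0.6, 0.7]
grip_width: 91.5
```

Run:
```python
from h import *
o=bot.get_obs();p=o["tool_pos"];y=o["tcp_rot"][2];c,s=np.cos(y),np.sin(y);d=np.array([582,-1])-p[:2]
print(p,y,"tool shift",c*d[0]+s*d[1],s*d[0]-c*d[1])
```

```text
[518.46413197 158.26186716 166.79703864] -0.32301451122804625 tool shift 110.80392776536966 130.85732096514553
```

Emit:
step_arm([
  [22,26,0,0,0,0.064],
  [45,53,0,0,0,0.128],
  [70,82,0,0,0,0.192],
  [93,110,0,0,0,0.256],
  [111,131,0,0,0,0.318],
])

```text
time: 30.07
tool_pos: [582.9, -2.1, 166.6]
tcp_rot: [3.14, 0.001, -0.643]
contact_force: [-0.2, 1.3, -0.4]
grip_width: 91.9
```

Emit:
step_arm([
  [0,0,0,0,0,0],
  [0,0,30,0,0,0],
  [0,0,60,0,0,0],
  [0,0,90,0,0,0],
  [0,0,115,0,0,0],
])

```text
time: 30.48
tool_pos: [581.2, 1.3, 50.0]
tcp_rot: [3.14, 0.003, -0.638]
contact_force: [0.1, -1.0, 0.2]
grip_width: 91.6
```

Emit:
step_arm([
  [0,0,6,0,0,0],
  [0,0,6,0,0,0],
  [0,0,6,0,0,0],
  [0,0,6,0,0,0],
  [0,0,6,0,0,0],
], fingers=30)

```text
time: 30.9
tool_pos: [584.0, 0.7, 48.5]
tcp_rot: [-3.14, -0.003, -0.638]
contact_force: [-0.4, -1.1, -0.0]
grip_width: 62.9
```

Emit:
step_arm([
  [0,0,0,0,0,0],
  [0,0,0,0,0,0],
  [0,0,0,0,0,0],
  [0,0,0,0,0,0],
  [0,0,0,0,0,0],
])

```text
time: 31.32
tool_pos: [583.2, 0.6, 47.4]
tcp_rot: [-3.141, -0.001, -0.638]
contact_force: [-0.7, 0.3, 5.1]
grip_width: 43.8
```

Emit:
step_arm([
  [0,0,0,0,0,0],
  [0,0,0,0,0,0],
  [0,0,-2,0,0,0],
  [0,0,-5,0,0,0],
  [0,0,-5,0,0,0],
])

```text
time: 31.73
tool_pos: [583.0, 0.7, 51.9]
tcp_rot: [-3.142, -0.0, -0.638]
contact_force: [-0.8, -0.4, -1.9]
grip_width: 43.8
```

```bash
python3 chk.py z11 scene 190 140 140 100 5
```

```text
31.7333 [583.    0.7  51.9] 43.82020736348334 [-0.8 -0.4 -1.9]
```

View pics/z11.png

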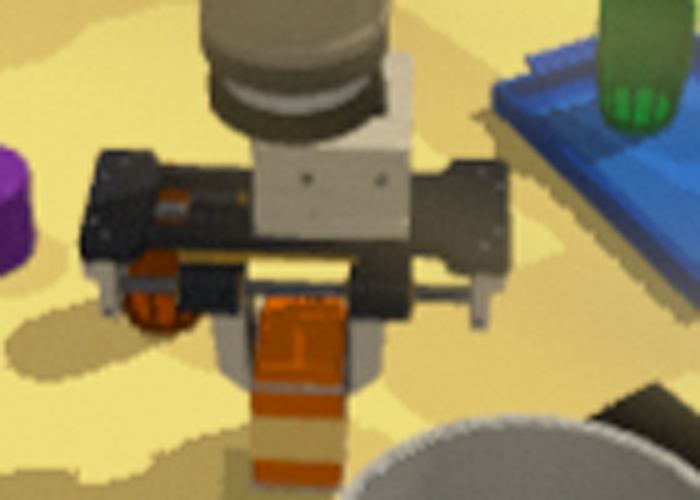

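The tin is gripped squarely at 43.8 mm and hangs upright in the view. I carry it to (564,315), turning it to line up with the tray.

Emit:
step_arm([
  [0,0,-10,0,0,0],
  [0,0,-30,0,0,0],
  [0,0,-60,0,0,0],
  [0,0,-90,0,0,0],
  [0,0,-110,0,0,0],
])

```text
time: 32.2
tool_pos: [583.6, 0.7, 165.1]
tcp_rot: [-3.14, -0.003, -0.638]
contact_force: [0.7, 0.3, -0.9]
grip_width: 43.7
```

Emit:
step_arm([
  [-8,-10,0,0,0,0],
  [-24,-28,0,0,0,0],
  [-44,-52,0,0,0,0],
  [-66,-79,0,0,0,0],
  [-90,-107,0,0,0,0],
])

```text
time: 32.62
tool_pos: [573.5, 141.7, 160.8]
tcp_rot: [3.141, 0.001, -0.639]
contact_force: [0.5, 0.1, -1.4]
grip_width: 43.8
```

Emit:
step_arm([
  [-25,-30,0,0,0,0],
  [-51,-61,0,0,0,0],
  [-76,-91,0,0,0,0],
  [-98,-117,0,0,0,0],
  [-113,-134,0,0,0,0],
])

```text
time: 33.03
tool_pos: [561.5, 319.2, 160.5]
tcp_rot: [3.141, 0.002, -0.636]
contact_force: [-0.4, -0.8, -1.6]
grip_width: 43.9
```

Emit:
step_arm([
  [0,0,0,0,0,-0.09],
  [0,0,0,0,0,-0.2],
  [0,0,0,0,0,-0.32],
  [0,0,0,0,0,-0.44],
  [0,0,0,0,0,-0.54],
])

```text
time: 33.45
tool_pos: [562.3, 315.8, 160.3]
tcp_rot: [3.141, 0.002, -0.092]
contact_force: [0.4, -0.2, -1.5]
grip_width: 43.5
```

Emit:
step_arm([
  [0,0,15,0,0,0],
  [0,0,40,0,0,0],
  [0,0,68,0,0,0],
  [0,0,90,0,0,0],
  [0,0,102,0,0,0],
])

```text
time: 33.87
tool_pos: [560.7, 314.9, 55.5]
tcp_rot: [3.139, 0.006, -0.098]
contact_force: [-1.0, 0.0, -1.3]
grip_width: 43.7
```

```bash
python3 chk.py z12 scene 230 110 150 115 5
```

```text
33.8667 [560.7 314.9  55.5] 43.70596361399957 [-1.   0.  -1.3]
```

View pics/z12.png

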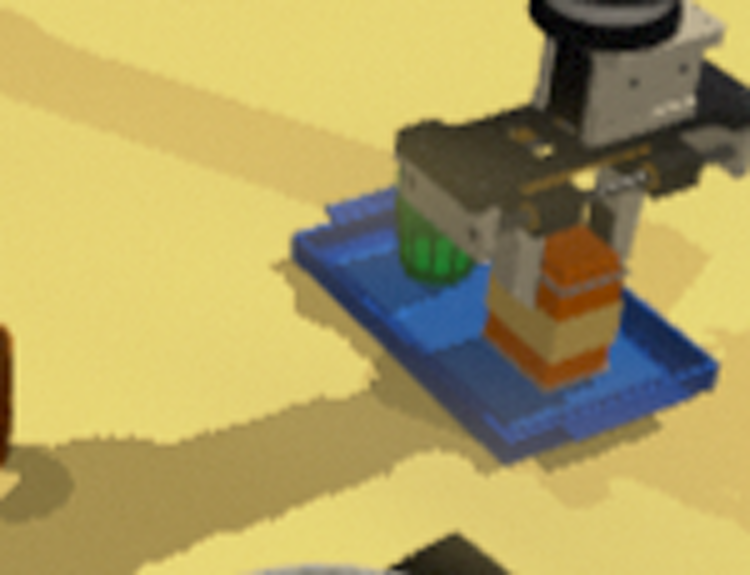

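The tin hangs upright over the flat of the tray, clear of the green glass and the lip (bottom at (550,370)). I lower it now.

Emit:
step_arm([
  [0,0,3,0,0,0],
  [0,0,6,0,0,0],
  [0,0,8,0,0,0],
  [0,0,8.5,0,0,0],
  [0,0,8.5,0,0,0],
])

```text
time: 34.33
tool_pos: [563.8, 315.4, 52.0]
tcp_rot: [-3.141, -0.001, -0.098]
contact_force: [0.7, 0.5, -1.8]
grip_width: 44.0
```

Emit:
step_arm([
  [0,0,0.5,0,0,0],
  [0,0,1,0,0,0],
  [0,0,1,0,0,0],
  [0,0,1,0,0,0],
])

```text
time: 34.67
tool_pos: [563.9, 315.3, 51.4]
tcp_rot: [-3.141, -0.002, -0.098]
contact_force: [-1.3, -1.1, 5.7]
grip_width: 43.9
```

Seated (5.7 N contact). I release, rise, move aside and do the final check.

Emit:
step_arm([
  [0,0,0,0,0,0],
  [0,0,0,0,0,0],
  [0,0,0,0,0,0],
  [0,0,0,0,0,0],
  [0,0,0,0,0,0],
], fingers=66)

```text
time: 35.08
tool_pos: [563.4, 315.2, 50.0]
tcp_rot: [3.141, 0.0, -0.098]
contact_force: [0.2, -0.6, -0.1]
grip_width: 65.6
```

Emit:
step_arm([
  [0,0,-10,0,0,0],
  [0,0,-35,0,0,0],
  [0,0,-70,0,0,0],
  [0,0,-105,0,0,0],
  [0,0,-140,0,0,0],
])

```text
time: 35.5
tool_pos: [563.2, 315.1, 192.4]
tcp_rot: [3.142, -0.0, -0.098]
contact_force: [0.5, 0.7, -0.0]
grip_width: 66.1
```

Emit:
step_arm([
  [-20,33,0,0,0,0],
  [-40,66,0,0,0,0],
  [-60,99,0,0,0,0],
  [-80,132,0,0,0,0],
  [-100,165,0,0,0,0],
])

```text
time: 35.92
tool_pos: [446.4, 159.7, 190.9]
tcp_rot: [-3.141, -0.001, -0.098]
contact_force: [1.0, -0.0, 0.4]
grip_width: 66.0
```

Emit:
step_arm([
  [0,20,0,0,0,0],
  [0,40,0,0,0,0],
  [0,60,0,0,0,0],
  [0,60,0,0,0,0],
  [0,60,0,0,0,0],
])

```text
time: 36.33
tool_pos: [442.1, 100.6, 191.0]
tcp_rot: [-3.141, -0.001, -0.1]
contact_force: [-0.1, 0.7, -0.1]
grip_width: 66.0
```

Run:
```python
from fit import *
T=bot.capture("top");S=bot.capture("scene");a=T["color"][80:290,40:480,::-1];b=S["color"][110:320,30:470,::-1]
cv2.imwrite("pics/fin.png",cv2.resize(np.vstack([a,b]),(629,600),interpolation=cv2.INTER_CUBIC))
print(bot.get_obs()["time"],bot.get_obs()["tool_pos"])
def est(kind,X,r,rt,y=None):
    hs=[(c,hull(c,kind,proj(c,X),r)[0]) for c in(T,S)];q=fit(hs,kind,X,y);print(kind,q[0].round(1),q[1].round(1))
est("round",(503.5,-329,8),70,0);est("green",(454,325,44),26,0);est("amber",(446,-1,40),26,0)
```

```text
36.4333 [442.11055785 101.618144   190.62207496]
round [ 502.9 -329.2   -0.8] [0.6 2. ]
green [450.4 333.6  -4.2] [6.6 0.4]
amber [445.7  -2.  -13.6] [3.  2.5]
```

View pics/fin.png

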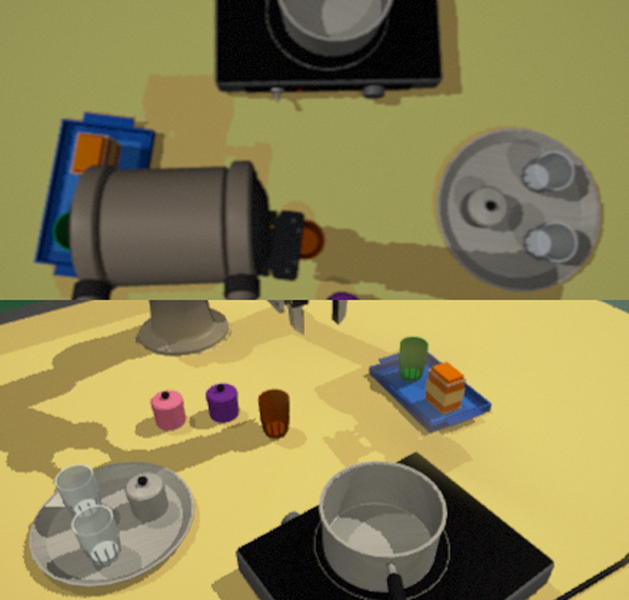

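The final picture shows both clear glasses and the pot standing apart on the round tray, and the green glass and tin apart on the blue tray. The amber glass, the pan and the look-alikes are where they were. I hand in.

```bash
python3 -c "
from plant import bot
print(bot.close_job())"
```

```text
the job is handed in; nothing more can be done
None
```

The job is handed in at about 36 s of arm time, with all five things on their trays; no verdict came back. The two clear glasses and the sugar pot are on the round tray, about 60 mm from its centre. The green glass and the spice tin are on the blue tray, about 55 mm either side of its centre. Each was lowered until it touched down (5–8 N) and then let go.

**Last checks:** in the final picture all five stand upright and apart. The round tray fits within 1 mm of where it started. The amber glass, saucepan and the pink and purple look-alikes look unmoved; I checked the saucepan by eye only.

**What disagreed:**
- **Fingertips:** the cameras showed them about 25 mm higher than `bot.tip_reach` says. The first grasp of the pot closed above its lid, so I measured the tips in two views, corrected and regrasped.
- **Blue tray:** its fitted height came out 13–20 mm too low because the outline model and colour mask were poor. I corrected its centre by geometry instead; the two things on it look well inside the lips.
- **Green glass, final check:** the arm half hid it from the top camera, so that fit is unreliable (about 9 mm off where I set it down). The scene view looks right.
- **Amber glass:** its fit was rough both times (2–3 px off at the end), but its position changed by under 1 mm.

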